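# Load the clay extruder barrel

## Task

Load the bench clay extruder: lift the sprung clamp bar out of its fork and turn it aside, lay the steel barrel from the wooden rest into the cradle with its nozzle away from the drive head, and push it back gently until it has pressed the sprung seat pad fully home. Then swing the bar back over the barrel and lower it gently into its fork, without letting it snap down, so that it clamps the barrel; let go, and leave the pot, cup and brush alone.

Things in the scene. Friction and masses are not known exactly. Their poses are not given: they have to be found in the camera images.
- cradle_axis (a point): Point on the fixed extruder bench midway between its two aluminium V-saddles, on the axis of a seated barrel, 62 mm above the table. x along that axis towards the drive head, y to the clamp post, z up. Saddles: 20 mm thick, at x = -65 and +65 mm, rising to 3 mm below the axis, out to y = +-31 mm; between them only the base plate, 48 mm below this point.
- extruder: The bench with all on it; grey base plate 350 x 170 x 14 mm; origin under its middle, on the table, 62 mm straight below cradle_axis, same axes. Clamp post, 24 mm thick, at x = -65, y = +65 mm.
- drive_head: White box 50 x 90 x 86 mm, origin under its middle at cradle_axis x = +148 mm. On its face that looks to the cradle is a dark stop sleeve with a round black sprung seat pad, 28 mm across. The last user set the sleeve anywhere in 20 mm (unreported; holds 80 N): the free pad face is at x = +89 to +109, so a barrel pushed home has its centre at x = 0 to +20 mm: find by touch.
- seat_pad (a joint): Travel of the sprung seat pad towards the drive head, m: 0 untouched, 0.006 fully home, then a hard stop. Spring 0.5 N at first, 1.2 N when home; the barrel's friction in the saddles keeps it pressed when let go. Over 15 N on it is too much.
- clamp_lift (a joint): Height of the clamp bar above its lowest place, m, 0 to 0.030. Spring and weight pull it down: 7 N at 0, 11 N at 0.025. At 0 its underside is 16 mm above cradle_axis, 3 mm below the top of a seated barrel, so it reads about 0.002 on a barrel. It leaves the fork above 0.010. Falling over the barrel at over 0.3 m/s, or pressing it with over 20 N, is too hard.
- clamp_swing (a joint): Turn of the clamp bar about its upright post, rad: 0 across the barrel and over the fork, up to 1.65; at 1.57 it points along -x of the cradle, beside the barrel's place. Seen from above it turns clockwise as it grows. A little friction keeps it where it is left; let go, it springs down there.
- clamp_bar: The steel clamp bar, 125 x 16 x 12 mm, and its knob; origin on the post's axis at the bar's underside; the bar points along its -y axis.
- knob (a point): Centre of the upright black knob (20 mm across, 36 mm tall, standing on the bar) near the bar's free end, 110 mm from the post's axis. Its foot (the bar's top) is 18 mm below this point. With the bar down this point is 46 mm above cradle_axis.
- barrel_center (a point): Centre of the barrel: a loose steel tube 38 mm across and 190 mm long, about 0.45 kg, with a 33 mm thick black cap and a nozzle at its front (-x) end, 36 mm more. x axis along the barrel from nozzle to its flat rear end (+95 mm). At first it lies on the wooden rest, its axis 50 mm above the table.
- barrel: The same barrel, same origin.
- rest: Wooden rest, fixed, 130 x 70 mm with two V-notched blocks 20 mm thick at x = -45 and +45 mm; origin under its middle, on the table. Between the blocks only its 10 mm base lies below the barrel.
- pinch_pot: Bystander: clay-grey bowl, 100 mm across, 45 mm tall; origin under its middle.
- water_cup: Bystander: white cup, 64 mm across, 60 mm tall; origin under its middle.
- brush: Bystander: brush 170 mm long lying on the table.
- fork (a point): Middle of the fork that holds the closed clamp bar, level with its top, 26 mm above and at x = -65, y = -45 mm of cradle_axis: two cheeks 7 mm thick with a 24 mm gap along x for the 16 mm wide bar.
Things that resemble listed ones, but are neither listed nor needed, are in the scene too. What is shaped like the barrel but yellow is not meant.

How it is judged:
By the outcome, as a careful person would: the job done as asked, in the order asked, and still so for the second after the job is handed in, with the robot touching nothing.
It also fails if it takes over 70 s, if anything falls off the work surface, if the arm or the gripper's body presses on something with over 40 N, if the wrist force passes 120 N, or if a joint passes its speed limit or range.

## Robot

A 6-joint arm with a two-finger parallel gripper is mounted at the origin on the work surface. World frame = base frame: x ahead of the robot, y to its left, z up, the work surface at z = 0. Lengths are in m, angles in rad, forces in N, time in s.
With the tool pointing down it reaches from about 0.25 to 0.725 m from the base axis. Payload 4 kg.
Tool frame: the origin (TCP) lies at the very end of the fingers, on their centre line; the grasp point (between the pads) lies 19 mm behind it; z points along the fingers, y is the line along which they close (so a half turn about z gives the same grasp; the last joint's range is limited). The gripper opens to 85 mm and grips with 20 to 120 N. Pads are 22 mm wide; open, the fingers measure 114 mm over their backs; the gripper's body (76 mm by 85 mm) begins 54 mm behind the grasp point. The pads swing forward as they close: fully open they stand 13 mm farther back than shut.
Start: joints at [1.324, 0.241, 0.005, 1.335, 0, 1.571], TCP at [0.122, 0.485, 0.231] pointing down, gripper open.
Joint ranges: [-2.72, 2.72], [-1.05, 1.87], [-1.09, 1.28], [-1.99, 2.15], [-1.42, 1.44], [-3.14, 3.14]. Speed limits (rad/s): [2.79, 2.79, 3.14, 3.14, 3.14, 3.14].

## Interface

Orientations are given as a unit quaternion [x, y, z, w].
In Python, from workcell import bot, vision, workorder gives the robot as it stands.
- The arm moves only by the shell command python3 -m creep 'ROWS' [OPENING]. ROWS is JSON, a list of rows, each a list of 2 entries, a list of its own where there are three numbers: the shift along the tool's x, y, z in mm, then the turn, a rotation vector about the tool's x, y, z in rad. In form: [[[dx, dy, dz], [wx, wy, wz]], ...]. A call has 1 to 12 rows; each row shifts and turns the commanded pose from where the row before left it, along the tool's axes as they then stand; what a row does not reach is not made up. A row lasts 1/8 s, in which the tool goes at most 62.5 mm and 10.7 degrees, less where a joint would pass 70% of its speed; a pose out of reach is approached as far as the arm can. A call is refused whole if a number of a shift passes 62.5 or a number of a turn 0.188, either way. A call with a gripper value outside its range is refused whole. OPENING is the finger opening in mm, from 0 to 85.4, set as the call begins (- or left out, the last holds). The fingers move at their own pace and stop on an object; the grip force is fixed at half the most. Time passes only in rows, so rows that do not move let the fingers close. It gives the time, the measured TCP pose, the force, the opening and the grip force at its end, in the units of the state.
- bot.get_obs(): the state, without advancing time (a new reading comes with each control period).
- vision.camera(name): name is "side" or "top"; returns a dict with "image" (420x560x3 uint8, blue, green, red), "z_map" (420x560 float32, m along the optical axis (not along the pixel's ray), 0 where there is no reading), "K" (3x3 intrinsics, pixels), "rvec" (rotation vector, rad) and "tvec" (3), from world to camera coordinates, as OpenCV has them. Camera axes: x right, y down, z forward; pixel columns grow to the right and rows downward; lengths in m; the calibration is good to about 2 mm. A picture is of the moment at which its call begins.
- workorder.job_done(): hands the job in; it is judged then, once.
Trained networks look in a picture, given as the dict that the camera call returned (one of the last four; its "shot" number tells which), for a name from the list of things; names that differ only in an ending like _2 or _b are one class to them, and where a whole thing is asked for, a point or a joint stands for the part that bears it (a point fixed in the world has none). Each returns a list of dicts, best first, with "score" (0 to 1); they miss things now and then, are a little off and sometimes report something else, mostly with a low value. They report only what shows in the picture. A call takes as long as a camera call. They do not tell look-alikes from the thing itself.
- vision.spot_in(picture, query): "position" ([column, row] in pixels, amid what is visible of it).
- vision.place_of(picture, query): "position" ([column, row] in pixels: a listed point, or the origin of a listed thing).
The state is a dict: "clock": time; "joint_pos": joint angles; "joint_vel": joint speeds; "tau": joint torques, N m; "eef_pos": TCP position; "tool_rot": TCP orientation; "ft_force": force on the tool from outside, world axes, zero at the start; "ft_torque": the same for the moment, N m; "grip_width": finger opening in m; "grasp_force": force on a finger pad.
Only numpy, scipy, OpenCV 4.12 (cv2) and the standard library are available. Lean on these libraries where they do the work, as an engineer would, in place of code of your own. Each camera call takes 0.05 s, during which the arm holds its last target. There are 200 camera calls.

## Working session

There is one attempt and no reset: what is moved stays moved. The work goes in short steps, Python scripts to look and compute and a shell command to move; the robot and the scene stay as the last step left them, time stands still between calls to the robot, and variables do not carry over. Pictures are saved under pics/ and viewed, at most 10 in all, crops included, and the job is handed in when it is done.

```bash
ls; mkdir -p pics; cat > h.py <<'E'
import numpy as np, cv2
from workcell import bot, vision, workorder
def pt(p,uv,z=None,r=2):
    """pixel->world by depth median, or by plane height z"""
    R=cv2.Rodrigues(np.array(p["rvec"],float))[0]; t=np.array(p["tvec"],float).ravel()
    u,v=uv; d=np.linalg.inv(p["K"])@[u,v,1.]
    if z is None:
        w=p["z_map"][int(v)-r:int(v)+r+1,int(u)-r:int(u)+r+1]; w=w[w>0]
        return R.T@(d*np.median(w)-t)
    c=-R.T@t; dw=R.T@d
    return c+dw*(z-c[2])/dw[2]
def px(p,X):
    return cv2.projectPoints(np.array(X,float).reshape(-1,3),np.array(p["rvec"],float),np.array(p["tvec"],float),p["K"],None)[0].reshape(-1,2)
E
python3 - <<'E'
from h import *
np.set_printoptions(precision=3,suppress=True)
for n in("top","side"):
    p=vision.camera(n); cv2.imwrite(f"pics/{n}0.png",p["image"])
    for q in("cradle_axis","extruder","drive_head","knob","clamp_bar","barrel_center","rest","fork","pinch_pot","water_cup","brush"):
        for f in("place_of",):
            for d in getattr(vision,f)(p,q)[:3]:
                print(n,q,round(d["score"],2),np.array(d["position"]),pt(p,d["position"]))
o=bot.get_obs();print(o["eef_pos"],o["tool_rot"],o["clock"])
E
```

```text
pics
top cradle_axis 0.87 [354.6 198.7] [ 0.498 -0.135  0.014]
top extruder 0.58 [347.9 199.4] [ 0.496 -0.116  0.012]
top drive_head 0.89 [401.5 196.5] [ 0.5   -0.252  0.082]
top knob 0.55 [335.  215.5] [ 0.443 -0.069  0.124]
top clamp_bar 0.59 [327.4 176.7] [ 0.549 -0.051  0.092]
top clamp_bar 0.21 [353.9 198.3] [ 0.499 -0.134  0.013]
top barrel_center 0.72 [174.3 305.6] [0.187 0.37  0.037]
top barrel_center 0.67 [188.8 192.7] [0.503 0.332 0.067]
top barrel_center 0.39 [330.1 175.2] [ 0.553 -0.058  0.095]
top rest 0.89 [193.8 198.4] [0.487 0.319 0.061]
top fork 0.57 [332.1 218. ] [ 0.436 -0.062  0.123]
top pinch_pot 0.81 [369.6 124.5] [ 0.717 -0.178  0.008]
top water_cup 0.85 [227.  123.9] [0.715 0.241 0.004]
top brush 0.69 [289.2 227.7] [0.411 0.051 0.019]
side cradle_axis 0.63 [305.6 263.1] [ 0.516 -0.073  0.015]
side cradle_axis 0.26 [279.1 241.1] [ 0.438 -0.076  0.111]
side extruder 0.59 [306.2 283.6] [ 0.481 -0.143  0.013]
side drive_head 0.83 [338.5 318.8] [ 0.474 -0.305  0.048]
side knob 0.76 [281.3 240. ] [ 0.443 -0.077  0.114]
side clamp_bar 0.75 [313.1 237.4] [ 0.538 -0.066  0.087]
side barrel_center 0.94 [242.8 188.6] [0.479 0.317 0.057]
side barrel_center 0.86 [151.5 209.2] [0.183 0.353 0.031]
side rest 0.83 [244.4 201.7] [0.482 0.317 0.006]
side fork 0.88 [276.5 248.8] [ 0.432 -0.072  0.087]
side pinch_pot 0.98 [397.1 268.1] [ 0.701 -0.211  0.039]
side water_cup 0.64 [317.9 199. ] [0.715 0.224 0.01 ]
side brush 0.7 [248.6 253.9] [0.394 0.037 0.007]
[0.122 0.485 0.231] [ 0.123  0.992 -0.     0.   ] 1.2
```

View pictures.

View pics/top0.png

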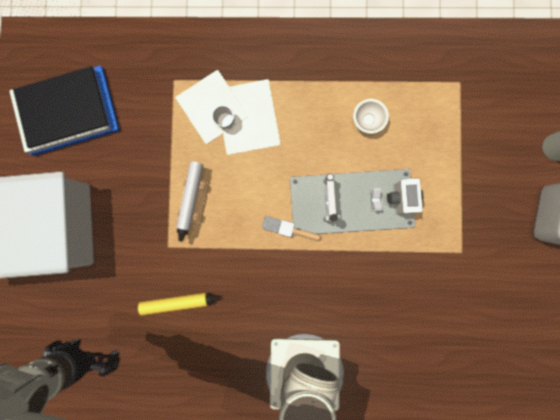

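View pics/side0.png

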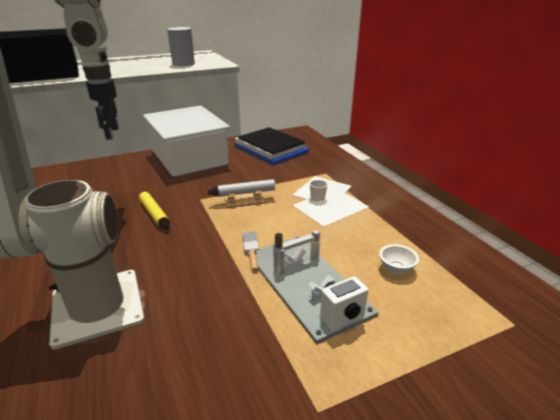

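Top: steel barrel at (190,200), nozzle down at (183,235); its look-alikes are the yellow tube (175,303) and, for the net, the clamp bar (330,195). Choice: the steel one on the rest. Drive head at (411,196), post (332,180), knob (334,215). Side view agrees: barrel (245,188), yellow tube (153,209).

```bash
cat >> h.py <<'E'
def cloud(p):
    z=p["z_map"]; v,u=np.nonzero(z>0); R=cv2.Rodrigues(np.array(p["rvec"],float))[0]
    c=(np.linalg.inv(p["K"])@np.stack([u,v,np.ones_like(u)]).astype(float))*z[v,u]
    return (R.T@(c-np.array(p["tvec"],float).reshape(3,1))).T, p["image"][v,u].astype(int)
E
python3 - <<'E'
from h import *
np.set_printoptions(precision=4,suppress=True)
def box(m,n): 
    print(n,len(m),"z med",np.median(m[:,2]),cv2.minAreaRect((m[:,:2]*1000).astype(np.float32)))
for n in("top","side"):
    p=vision.camera(n); P,C=cloud(p)
    R=cv2.Rodrigues(np.array(p["rvec"],float))[0]; print(n,"cam",-R.T@np.array(p["tvec"],float).ravel())
    def reg(x0,x1,y0,y1,z0,z1):
        return (P[:,0]>x0)&(P[:,0]<x1)&(P[:,1]>y0)&(P[:,1]<y1)&(P[:,2]>z0)&(P[:,2]<z1)
    sat=C.max(1)-C.min(1)
    m=reg(.38,.62,-.33,.08,.008,.02)&(sat<40); box(P[m],"plate")
    m=reg(.4,.6,-.35,-.2,.075,.12); box(P[m],"head")
    print("table", np.median(P[reg(.3,.4,-.3,-.1,-.02,.02)][:,2]))
    m=reg(.4,.62,.24,.42,.045,.08); box(P[m],"barrel"); 
    M=P[m];c=M.mean(0);w=np.linalg.svd(M[:,:2]-c[:2])[2][0] if len(M)<4000 else 0; print(c,w, M[:,2].max())
    m=reg(.4,.6,-.12,0,.085,.15); box(P[m],"bar"); m=reg(.4,.6,-.12,0,.105,.15);box(P[m],"knob/post"); print(P[m][:, :].round(3)[:40].tolist() if n=="top" else "")
c=vision.camera("top");i=c["image"]
a=cv2.resize(i[150:250,155:255],(400,400),interpolation=3);b=cv2.resize(i[150:250,325-40:425],(560,400),interpolation=3)
s=vision.camera("side")["image"];
cv2.imwrite("pics/crop1.png",cv2.resize(np.hstack([a,b]),(800,333)))
E
```

```text
top cam [0.3882 0.031  1.2077]
plate 5703 z med 0.01311266000791915 ((487.59710693359375, -108.57211303710938), (170.87071228027344, 387.44683837890625), 5.290153980255127)
head 776 z med 0.09917805507603486 ((501.3193664550781, -266.2820739746094), (90.33536529541016, 92.79877471923828), 5.963651657104492)
table -0.0003390685366825276
barrel 982 z med 0.06406441935788415 ((494.32159423828125, 331.9013366699219), (55.770050048828125, 195.47662353515625), 78.2218246459961)
[0.4941 0.3295 0.0625] [-0.9841  0.1773] 0.0723084383874581
bar 321 z med 0.09018203552941591 ((495.67340087890625, -66.73453521728516), (128.91473388671875, 37.70337677001953), 0.7963453531265259)
knob/post 46 z med 0.12433520449718982 ((439.9183654785156, -66.36302185058594), (16.513824462890625, 18.47226333618164), 47.009464263916016)
[[0.45, -0.067, 0.124], [0.447, -0.062, 0.125], [0.447, -0.067, 0.124], [0.447, -0.069, 0.126], [0.447, -0.072, 0.122], [0.444, -0.059, 0.124], [0.444, -0.061, 0.129], [0.444, -0.064, 0.128], [0.444, -0.067, 0.122], [0.444, -0.07, 0.121], [0.444, -0.072, 0.125], [0.444, -0.074, 0.12
[... 787 characters left out ...]
), (171.70680236816406, 389.78179931640625), 5.2129807472229)
head 1089 z med 0.09875987372136094 ((501.02215576171875, -268.22808837890625), (90.7512435913086, 93.78555297851562), 4.42208194732666)
table 0.000249181668691274
barrel 542 z med 0.06078135331456555 ((493.9604187011719, 321.05279541015625), (43.93394088745117, 194.61163330078125), 77.88568115234375)
[0.4926 0.3204 0.0594] [-0.9844  0.1759] 0.0722838169716372
bar 370 z med 0.09038015816444978 ((495.4386901855469, -67.50123596191406), (130.0229034423828, 36.78995132446289), 1.568947434425354)
knob/post 80 z med 0.11920338556307043 ((438.8131408691406, -70.17241668701172), (18.086872100830078, 17.75935935974121), 60.93263626098633)
```

View pics/crop1.png

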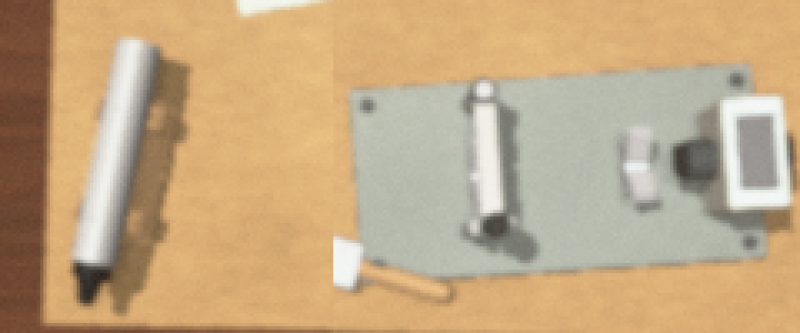

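The crop shows a steel barrel with its black nozzle pointing toward the robot, at crop (88,285), lying on two rest blocks. The bar lies across the plate: post at (483,90), knob at (492,225), with the drive head and sleeve on the right at (695,160). Next I refine the poses and compute the first move.

```bash
cat >> h.py <<'E'
from scipy.spatial.transform import Rotation as Ro
def down(yaw):  # yaw (deg) of tool y in world, tool z down
    a=np.radians(yaw); y=np.array([np.cos(a),np.sin(a),0]); z=np.array([0,0,-1.])
    return Ro.from_matrix(np.stack([np.cross(y,z),y,z],1))
def rows(target,yaw,n,start=None):
    """one row which, repeated n times, goes from start (p,Rot; default measured) to target"""
    if start is None:
        o=bot.get_obs(); start=(np.array(o["eef_pos"]),Ro.from_quat(o["tool_rot"]))
    p,R=start; T=down(yaw); w=(R.inv()*T).as_rotvec()/n
    A=sum((Ro.from_rotvec(w*k).as_matrix() for k in range(n)),np.zeros((3,3)))
    d=np.linalg.solve(A,R.inv().apply(np.array(target)-p))*1000
    print("n",n,"row",d.round(1).tolist(),w.round(4).tolist(),"total",(d*n).round(1).tolist())
    return (np.array(target),T)
E
python3 - <<'E'
from h import *
from scipy.optimize import least_squares
np.set_printoptions(precision=4,suppress=True)
for n in("top","side"):
    p=vision.camera(n);P,C=cloud(p);sat=C.max(1)-C.min(1)
    def reg(x0,x1,y0,y1,z0,z1): return (P[:,0]>x0)&(P[:,0]<x1)&(P[:,1]>y0)&(P[:,1]<y1)&(P[:,2]>z0)&(P[:,2]<z1)
    th=np.radians(5.25); ye=np.array([np.cos(th),np.sin(th)]); xe=np.array([ye[1],-ye[0]])
    M=P[reg(.38,.62,-.33,.08,.008,.02)&(sat<40)][:,:2]; a,b=M@xe,M@ye
    k=b>np.median(b)-.02; print(n,"plate xe",a[k].min(),a.max(),"mid",(a[k].min()+a.max())/2,"ye",b.min(),b.max(),(b.min()+b.max())/2)
    H=P[reg(.4,.6,-.35,-.2,.093,.12)][:,:2]; print("head rect",cv2.minAreaRect((H*1000).astype(np.float32)),"xe",(H@xe).min(),(H@xe).max(),"ye",(H@ye).min(),(H@ye).max())
    B=P[reg(.4,.6,-.12,.0,.084,.096)]; print("bar",cv2.minAreaRect((B[:,:2]*1000).astype(np.float32)),np.median(B[:,:2]@xe))
    K=P[reg(.42,.47,-.12,.0,.12,.14)]; print("knob",cv2.minEnclosingCircle((K[:,:2]*1000).astype(np.float32)), (K[:,:2]@xe).mean(),(K[:,:2]@ye).mean())
    Q=P[reg(.36,.64,.22,.44,.05,.08)]
    def f(q): 
        s,c=np.sin(q[0]),np.cos(q[0]); e=-s*Q[:,0]+c*Q[:,1]-q[1]; return np.hypot(e,Q[:,2]-q[2])-.019
    r=least_squares(f,[-.178,.4,.05],loss="soft_l1",f_scale=.002); q=r.x; s,c=np.sin(q[0]),np.cos(q[0]); L=Q[:,0]*c+Q[:,1]*s
    lo,hi=np.percentile(L,[.3,99.7]); ctr=hi-.095
    print("barrel yaw",np.degrees(q[0]),"axis z",q[2],"len",lo,hi,hi-lo,"centre",[c*ctr-s*q[1],s*ctr+c*q[1]],np.abs(r.fun).mean())
rows([.442,-.07,.17],95.25,12)
E
```

```text
top plate xe -0.0025718273742109947 0.34698114265351737 mid 0.17220465763965317 ye 0.39006683235070727 0.5609814221594595 0.47552412725508336
head rect ((502.1652526855469, -275.44647216796875), (89.69182586669922, 50.57086944580078), 4.587551116943359) xe 0.2947242854628861 0.34585597334156365 ye 0.4300393963386871 0.5199222795462738
bar ((496.2044372558594, -65.72494506835938), (127.433349609375, 37.62443542480469), 1.6034666299819946) 0.10723305720327572
knob ((440.1401062011719, -66.48480987548828), 9.494364738464355) 0.1065309510770941 0.4317763141356083
barrel yaw -10.462363616168265 axis z 0.04830905945141391 len 0.3001049567965553 0.522842136078622 0.22273717928206666 centre [np.float64(0.4965338198740241), np.float64(0.3328192245315217)] 0.001881994292512587
side plate xe -0.03998882013340965 0.3502894531194332 mid 0.15515031649301178 ye 0.3870881941178495 0.5601308580778026 0.47360952609782603
head rect ((502.3575439453125, -277.1872253417969), (90.1417236328125, 51.19541931152344), 5.347749710083008) xe 0.29634217269198554 0.34758799794972955 ye 0.4298361008544968 0.5199234486019092
bar ((495.6371154785156, -67.987548828125), (129.06655883789062, 36.37314224243164), 1.1856850385665894) 0.11315010656874014
knob ((439.4816589355469, -68.39456176757812), 9.649130821228027) 0.10992178129961602 0.4310811690634175
barrel yaw -10.81472276664988 axis z 0.048700797236533984 len 0.29828000461673876 0.5217711900911784 0.2234911854744397 centre [np.float64(0.49801030698828036), np.float64(0.3325307988424219)] 0.002232694608102944
n 12 row [-30.9, -43.8, 5.1] [0.0, 0.0, -0.0282] total [-371.1, -525.7, 61.3]
```

```bash
python3 -m creep '[[[-31,-44,5],[0,0,-0.0282]],[[-31,-44,5],[0,0,-0.0282]],[[-31,-44,5],[0,0,-0.0282]],[[-31,-44,5],[0,0,-0.0282]],[[-31,-44,5],[0,0,-0.0282]],[[-31,-44,5],[0,0,-0.0282]],[[-31,-44,5],[0,0,-0.0282]],[[-31,-44,5],[0,0,-0.0282]],[[-31,-44,5],[0,0,-0.0282]],[[-31,-44,5],[0,0,-0.0282]],[[-31,-44,5],[0,0,-0.0282]],[[-31,-43,5],[0,0,-0.0282]]]'
python3 - <<'E'
from h import *
o=bot.get_obs();print(o["joint_pos"],o["joint_vel"])
rows([.439,-.0675,.094],95.25,3)
E
```

```text
clock: 3.0
eef_pos: [0.4436, -0.0732, 0.1714]
tool_rot: [-0.046, 0.999, 0.0, 0.0]
ft_force: [2.0, -0.1, 0.1]
grip_width: 0.0854
grasp_force: 0.0
[-1.63629319e-01  1.78611476e-01 -2.34754777e-01  1.15662748e+00
  2.58285320e-04 -2.55293829e-01] [-0.67056301  0.63119335  0.64685733  0.00768292  0.00325941 -0.89877322]
n 3 row [1.4, 2.0, 25.8] [0.0, 0.0003, 0.0] total [4.1, 6.1, 77.4]
```

```bash
python3 -m creep '[[[3,2,0],[0,0,0]],[[0,0,25],[0,0,0]],[[0,0,25],[0,0,0]],[[0,0,25],[0,0,0]],[[0,0,0],[0,0,0]]]'
python3 - <<'E'
from h import *
o=bot.get_obs();print(o["joint_vel"])
rows([.439,-.0675,.094],95.25,1)
p=vision.camera("side");i=p["image"];cv2.imwrite("pics/k.png",cv2.resize(i[190:330,200:400],(800,560),interpolation=3))
E
```

```text
clock: 3.62
eef_pos: [0.437, -0.0686, 0.095]
tool_rot: [-0.046, 0.999, 0.001, -0.002]
ft_force: [0.3, -0.8, -0.4]
grip_width: 0.0854
grasp_force: 0.0
[-0.00135894 -0.02422896  0.05349995  0.02685408 -0.00158957 -0.00159719]
n 1 row [-2.0, 0.9, 1.0] [0.0014, -0.0046, 0.0008] total [-2.0, 0.9, 1.0]
```

View pics/k.png

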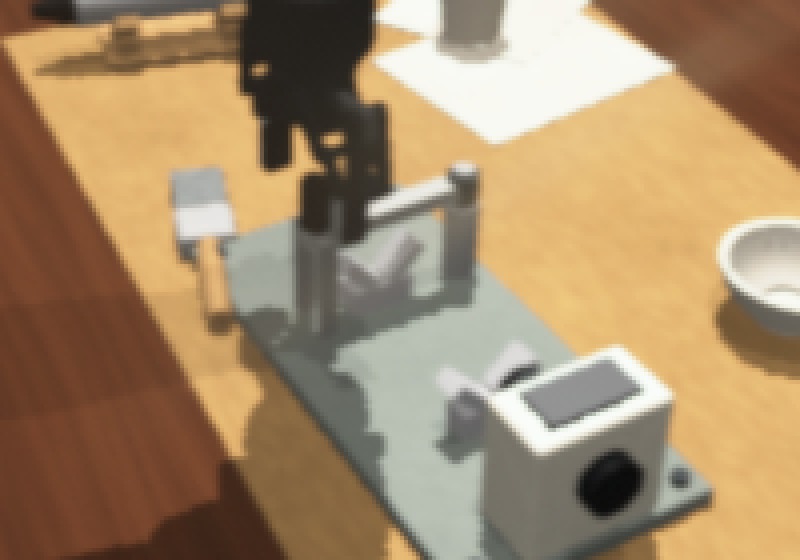

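The open fingers straddle the black knob (crop (320,200)). I'll close on it.

```bash
python3 -m creep '[[[-2,1,0],[0,0,0]],[[0,0,0],[0,0,0]],[[0,0,0],[0,0,0]],[[0,0,0],[0,0,0]],[[0,0,0],[0,0,0]]]' 5
```

```text
clock: 4.3
eef_pos: [0.4415, -0.0683, 0.0965]
tool_rot: [-0.046, 0.999, 0.0, 0.0]
ft_force: [-1.6, 1.0, 1.4]
grip_width: 0.018
grasp_force: 58.5
```

```bash
python3 -m creep '[[[0,0,-6],[0,0,0]],[[0,0,-6],[0,0,0]],[[0,0,-6],[0,0,0]],[[0,0,-5],[0,0,0]],[[0,0,0],[0,0,0]],[[0,0,0],[0,0,0]]]'
python3 - <<'E'
from h import *
th=np.radians(5.2); 
ye=np.array([np.cos(th),np.sin(th)]); k=np.array([.4415,-.0683]); post=np.array([.439,-.0678])+.11*ye; print("post",post)
# chord row: 9 rows x 10deg about post, knob-at-TCP
for n,tot in((9,90),(10,90),(12,90)):
    a=np.radians(tot/n)
    o=bot.get_obs(); R=Ro.from_quat(o["tool_rot"]); p=np.array(o["eef_pos"]); v=p[:2]-post
    c,s=np.cos(-a),np.sin(-a); w=np.array([[c,-s],[s,c]])@v
    d=R.inv().apply(np.r_[w-v,0]); print(n,np.linalg.norm(v),d*1000,a)
E
```

```text
clock: 5.05
eef_pos: [0.4422, -0.0682, 0.1186]
tool_rot: [-0.046, 0.999, 0.0, 0.0]
ft_force: [5.9, 1.9, -10.2]
grip_width: 0.0184
grasp_force: 58.8
post [ 0.54854728 -0.05783042]
9 0.10685482660860235 [-1.53053276e+00  1.85630283e+01  1.43022767e-02] 0.17453292519943295
10 0.10685482660860235 [-1.23193240e+00  1.67221440e+01  1.27609893e-02] 0.15707963267948966
12 0.10685482660860235 [-8.44382605e-01  1.39517478e+01  1.04932313e-02] 0.1308996938995747
```

```bash
python3 -m creep '[[[-1.3,16.9,0],[0,0,0.157]],[[-1.3,16.9,0],[0,0,0.157]],[[-1.3,16.9,0],[0,0,0.157]],[[-1.3,16.9,0],[0,0,0.157]],[[0,0,0],[0,0,0]]]'
```

```text
clock: 5.68
eef_pos: [0.457, -0.0034, 0.1184]
tool_rot: [0.265, 0.964, -0.001, 0.0]
ft_force: [5.5, -2.7, -10.4]
grip_width: 0.0184
grasp_force: 59.0
```

```bash
python3 -m creep '[[[-1.7,16.9,0],[0,0,0.157]],[[-1.7,16.9,0],[0,0,0.157]],[[-1.5,16.9,0],[0,0,0.157]],[[-1.3,16.9,0],[0,0,0.157]],[[-1.3,16.9,0],[0,0,0.157]],[[-1.3,16.9,0],[0,0,0.157]],[[0,0,0],[0,0,0]],[[0,0,0],[0,0,0]]]'
```

```text
clock: 6.68
eef_pos: [0.5386, 0.0485, 0.118]
tool_rot: [0.673, 0.74, -0.001, -0.001]
ft_force: [3.5, -0.2, -10.3]
grip_width: 0.0182
grasp_force: 59.0
```

```bash
python3 -m creep '[[[0,0,5],[0,0,0]],[[0,0,6],[0,0,0]],[[0,0,6],[0,0,0]],[[0,0,4],[0,0,0]],[[0,0,1],[0,0,0]],[[0,0,0],[0,0,0]]]'
```

```text
clock: 7.42
eef_pos: [0.5399, 0.0492, 0.0981]
tool_rot: [0.674, 0.739, 0.001, -0.0]
ft_force: [-0.9, 4.1, -1.7]
grip_width: 0.0178
grasp_force: 59.9
```

```bash
python3 -m creep '[[[0,0,0],[0,0,0]],[[0,0,0],[0,0,0]],[[0,0,0],[0,0,0]],[[0,0,-30],[0,0,0]],[[0,0,-40],[0,0,0]],[[0,0,0],[0,0,0]]]' 85
python3 - <<'E'
from h import *
rows([.497,.3327,.12],79.4,8)
E
```

```text
clock: 8.18
eef_pos: [0.5423, 0.0485, 0.1711]
tool_rot: [0.674, 0.739, 0.003, 0.003]
ft_force: [0.1, 0.1, -0.0]
grip_width: 0.0851
grasp_force: 0.0
n 8 row [33.9, 18.5, 6.4] [0.0008, 0.0007, -0.1617] total [270.9, 147.7, 51.4]
```

```bash
python3 -m creep '[[[33.9,18.5,6],[0,0,-0.162]],[[33.9,18.5,6],[0,0,-0.162]],[[33.9,18.5,6],[0,0,-0.162]],[[33.9,18.5,6],[0,0,-0.162]],[[33.9,18.5,6],[0,0,-0.162]],[[33.9,18.5,6],[0,0,-0.162]],[[33.9,18.5,6],[0,0,-0.162]],[[33.9,18.5,6],[0,0,-0.162]],[[0,0,0],[0,0,0]],[[0,0,0],[0,0,0]]]'
python3 - <<'E'
from h import *
rows([.497,.3327,.031],79.4,1)
p=vision.camera("top");i=p["image"];a=cv2.resize(i[140:260,150:370],(770,420),interpolation=3);cv2.imwrite("pics/b.png",a)
E
```

```text
clock: 9.43
eef_pos: [0.4937, 0.3326, 0.1188]
tool_rot: [0.091, 0.996, -0.001, -0.0]
ft_force: [0.8, 0.4, -0.2]
grip_width: 0.0852
grasp_force: 0.0
n 1 row [-3.2, 0.8, 87.8] [-0.0011, -0.0001, 0.0018] total [-3.2, 0.8, 87.8]
```

View pics/b.png

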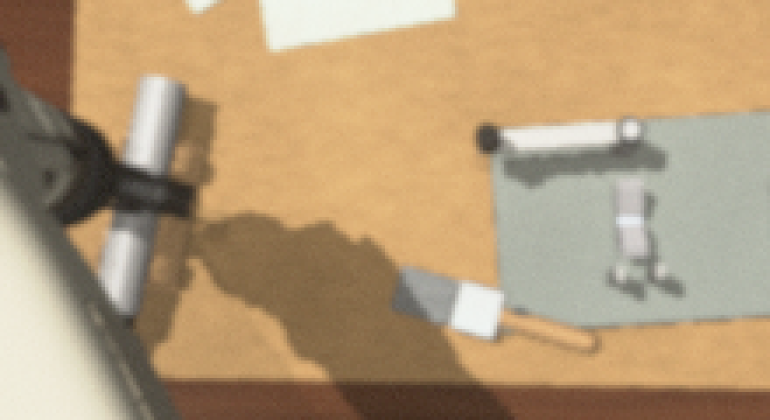

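The bar is turned aside, knob at (488,138) and post at (628,130). The fingers straddle the barrel at (150,190). Descend and grip.

```bash
python3 -m creep '[[[-3,0,30],[0,0,0]],[[0,0,30],[0,0,0]],[[0,0,20],[0,0,0]],[[0,0,6],[0,0,0]],[[0,0,0],[0,0,0]]]'
python3 -m creep '[[[0,0,0],[0,0,0]],[[0,0,0],[0,0,0]],[[0,0,0],[0,0,0]],[[0,0,0],[0,0,0]]]' 20
```

```text
clock: 10.1
eef_pos: [0.4973, 0.3318, 0.0334]
tool_rot: [0.092, 0.996, -0.0, 0.0]
ft_force: [0.5, -0.1, -0.4]
grip_width: 0.085
grasp_force: 0.0
clock: 10.6
eef_pos: [0.4972, 0.3324, 0.0345]
tool_rot: [0.091, 0.996, 0.0, 0.001]
ft_force: [-1.1, -2.1, 5.0]
grip_width: 0.0362
grasp_force: 60.0
```

```bash
python3 -m creep '[[[0,0,-20],[0,0,0]],[[0,0,-50],[0,0,0]],[[0,0,-55],[0,0,0]],[[0,0,0],[0,0,0]],[[0,0,0],[0,0,0]]]'
python3 - <<'E'
from h import *
rows([.4872,-.1106,.16],5.2,12)
E
```

```text
clock: 11.22
eef_pos: [0.4958, 0.3321, 0.157]
tool_rot: [0.091, 0.996, -0.001, -0.001]
ft_force: [-0.1, -0.2, -4.0]
grip_width: 0.0361
grasp_force: 61.2
n 12 row [-27.2, -28.8, -0.2] [-0.0002, -0.0, 0.1081] total [-326.5, -345.2, -2.9]
```

```bash
python3 -m creep '[[[-27.2,-28.8,0],[0,0,0.108]],[[-27.2,-28.8,0],[0,0,0.108]],[[-27.2,-28.8,0],[0,0,0.108]],[[-27.2,-28.8,0],[0,0,0.108]],[[-27.2,-28.8,0],[0,0,0.108]],[[-27.2,-28.8,0],[0,0,0.108]],[[-27.2,-28.8,0],[0,0,0.108]],[[-27.2,-28.8,0],[0,0,0.108]],[[-27.2,-28.8,0],[0,0,0.108]],[[-27.2,-28.8,0],[0,0,0.108]],[[-27.2,-28.8,0],[0,0,0.108]],[[-27.2,-28.8,0],[0,0,0.108]]]'
python3 -m creep '[[[0,0,0],[0,0,0]],[[0,0,0],[0,0,0]],[[0,0,0],[0,0,0]]]'
python3 - <<'E'
from h import *
from scipy.optimize import least_squares
rows([.4872,-.1106,.10],5.2,1)
for n in("top","side"):
    p=vision.camera(n);P,C=cloud(p)
    th=np.radians(5.2);ye=np.array([np.cos(th),np.sin(th)]);xe=np.array([ye[1],-ye[0]]);O=np.array([.4888,-.1285])
    a=(P[:,:2]-O)@xe;b=(P[:,:2]-O)@ye
    Q=np.stack([a,b,P[:,2]],1); Q=Q[(np.abs(b)<.03)&(P[:,2]>.15)&(P[:,2]<.20)&(a>-.15)&(a<.15)]
    Q2=Q[np.abs(Q[:,0]+.018)>.06]
    f=lambda q: np.hypot(Q2[:,1]-q[0]-q[1]*Q2[:,0],Q2[:,2]-q[2]-q[3]*Q2[:,0])-.019
    r=least_squares(f,[0,0,.17,0],loss="soft_l1",f_scale=.002)
    print(n,len(Q2),r.x.round(4),"xe max/min",np.percentile(Q[:,0],[.3,99.7]))
cv2.imwrite("pics/c.png",cv2.resize(p["image"][150:350,180:440],(780,600),interpolation=3))
E
```

```text
clock: 12.72
eef_pos: [0.4855, -0.1112, 0.1554]
tool_rot: [0.675, 0.738, -0.001, -0.002]
ft_force: [0.4, -0.1, -3.9]
grip_width: 0.0359
grasp_force: 61.2
clock: 13.1
eef_pos: [0.488, -0.1096, 0.1574]
tool_rot: [0.673, 0.74, -0.0, -0.001]
ft_force: [-0.4, -0.3, -4.2]
grip_width: 0.0363
grasp_force: 61.1
n 1 row [-1.0, -0.8, 57.4] [-0.0014, -0.0007, 0.0032] total [-1.0, -0.8, 57.4]
top 364 [-0.0052 -0.0532  0.1902  0.1957] xe max/min [-0.14945558 -0.03292619]
side 413 [0.0024 0.0033 0.1712 0.0158] xe max/min [-0.14422853  0.07847688]
```

View pics/c.png

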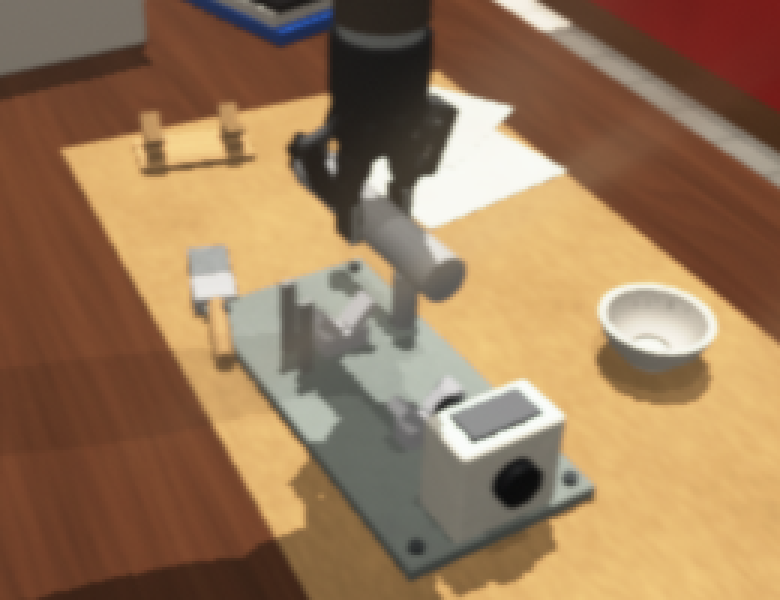

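Side view: the barrel's rear face (445,277) points to the drive head, and its axis lies over the saddles. Measured centre is about x = -16 mm. Lower it.

```bash
python3 -m creep '[[[0,-1,25],[0,0,0]],[[0,0,30],[0,0,0]],[[0,0,25],[0,0,0]],[[0,0,15],[0,0,0]],[[0,0,8],[0,0,0]],[[0,0,2],[0,0,0]],[[0,0,0],[0,0,0]]]'
python3 -m creep '[[[0,0,2],[0,0,0]],[[0,0,0],[0,0,0]]]'
python3 -m creep '[[[0,0,2],[0,0,0]],[[0,0,0],[0,0,0]]]'
```

```text
clock: 14.08
eef_pos: [0.4877, -0.1107, 0.054]
tool_rot: [0.674, 0.739, 0.0, 0.001]
ft_force: [0.2, -1.1, -3.9]
grip_width: 0.0362
grasp_force: 61.1
clock: 14.32
eef_pos: [0.4872, -0.1106, 0.0516]
tool_rot: [0.674, 0.739, 0.0, 0.0]
ft_force: [0.3, -0.4, -2.9]
grip_width: 0.0362
grasp_force: 61.1
clock: 14.58
eef_pos: [0.4871, -0.1106, 0.0493]
tool_rot: [0.674, 0.739, 0.0, 0.0]
ft_force: [0.0, -0.8, -4.5]
grip_width: 0.0362
grasp_force: 61.1
```

```bash
python3 -m creep '[[[0,0,1],[0,0,0]],[[0,0,0],[0,0,0]]]'
python3 -m creep '[[[0,0,1],[0,0,0]],[[0,0,0],[0,0,0]]]'
python3 -m creep '[[[0,0,1],[0,0,0]],[[0,0,0],[0,0,0]]]'
```

```text
clock: 14.82
eef_pos: [0.4875, -0.1105, 0.0486]
tool_rot: [0.674, 0.739, 0.0, 0.0]
ft_force: [1.8, 0.4, -2.6]
grip_width: 0.0362
grasp_force: 61.3
clock: 15.08
eef_pos: [0.4878, -0.1106, 0.0478]
tool_rot: [0.674, 0.739, 0.001, 0.001]
ft_force: [2.5, -0.0, -0.5]
grip_width: 0.0364
grasp_force: 61.6
clock: 15.32
eef_pos: [0.4881, -0.1105, 0.0474]
tool_rot: [0.674, 0.739, 0.001, 0.001]
ft_force: [0.6, 1.0, 5.4]
grip_width: 0.0363
grasp_force: 62.2
```

```bash
python3 -m creep '[[[0,0,0],[0,0,0]],[[0,0,0],[0,0,0]],[[0,0,0],[0,0,0]]]' 60
python3 -m creep '[[[0,0,0],[0,0,0]],[[0,0,0],[0,0,0]],[[0,0,0],[0,0,0]],[[0,0,0],[0,0,0]]]' 20
```

```text
clock: 15.7
eef_pos: [0.4866, -0.1105, 0.046]
tool_rot: [0.674, 0.739, -0.0, -0.0]
ft_force: [0.6, 0.3, 0.0]
grip_width: 0.0599
grasp_force: 0.0
clock: 16.2
eef_pos: [0.4889, -0.1104, 0.047]
tool_rot: [0.674, 0.739, 0.001, 0.001]
ft_force: [5.6, 2.9, 1.0]
grip_width: 0.0362
grasp_force: 59.9
```

```bash
python3 -m creep '[[[0,2,0],[0,0,0]],[[-2,0,0],[0,0,0]],[[-2,0,0],[0,0,0]],[[-2,0,0],[0,0,0]],[[0,0,0],[0,0,0]]]'
python3 -m creep '[[[-2,0,0],[0,0,0]],[[-2,0,0],[0,0,0]],[[0,0,0],[0,0,0]]]'
python3 -m creep '[[[-2,0,0],[0,0,0]],[[-2,0,0],[0,0,0]],[[0,0,0],[0,0,0]]]'
```

```text
clock: 16.82
eef_pos: [0.4891, -0.1132, 0.0469]
tool_rot: [0.673, 0.74, 0.002, -0.002]
ft_force: [1.2, 9.3, 7.9]
grip_width: 0.036
grasp_force: 60.9
clock: 17.2
eef_pos: [0.4894, -0.1171, 0.0469]
tool_rot: [0.673, 0.74, 0.002, -0.003]
ft_force: [1.0, 11.7, 8.7]
grip_width: 0.0365
grasp_force: 60.9
clock: 17.58
eef_pos: [0.4898, -0.121, 0.0469]
tool_rot: [0.673, 0.74, 0.002, -0.003]
ft_force: [-0.2, 10.6, 9.4]
grip_width: 0.0358
grasp_force: 60.9
```

```bash
python3 -m creep '[[[0,0,-1.5],[0,0,0]],[[0,0,0],[0,0,0]]]'
python3 -m creep '[[[-1,0,-0.7],[0,0,0]],[[-1,0,0],[0,0,0]],[[0,0,0],[0,0,0]]]'
```

```text
clock: 17.82
eef_pos: [0.4896, -0.1239, 0.0474]
tool_rot: [0.674, 0.739, -0.0, -0.001]
ft_force: [1.5, 2.4, -0.8]
grip_width: 0.0364
grasp_force: 60.1
clock: 18.2
eef_pos: [0.4894, -0.1265, 0.0478]
tool_rot: [0.674, 0.739, -0.001, -0.001]
ft_force: [-0.1, 0.7, -4.3]
grip_width: 0.0366
grasp_force: 60.2
```

```bash
python3 -m creep '[[[-1.5,0,0.3],[0,0,0]],[[-1.5,0,0],[0,0,0]],[[0,0,0],[0,0,0]]]'
python3 -m creep '[[[-1.5,0,0],[0,0,0]],[[-1,0,0],[0,0,0]],[[0,0,0],[0,0,0]]]'
python3 -m creep '[[[-1.5,0,0],[0,0,0]],[[-1,0,0],[0,0,0]],[[0,0,0],[0,0,0]]]'
```

```text
clock: 18.58
eef_pos: [0.4903, -0.1294, 0.048]
tool_rot: [0.674, 0.739, -0.0, -0.0]
ft_force: [-0.4, 1.5, -4.4]
grip_width: 0.0361
grasp_force: 60.2
clock: 18.95
eef_pos: [0.4906, -0.1311, 0.048]
tool_rot: [0.674, 0.739, 0.0, -0.001]
ft_force: [-1.3, 4.4, -3.7]
grip_width: 0.0362
grasp_force: 60.3
clock: 19.32
eef_pos: [0.4905, -0.1313, 0.0479]
tool_rot: [0.673, 0.74, 0.002, -0.003]
ft_force: [-1.6, 10.0, -2.8]
grip_width: 0.0362
grasp_force: 60.3
```

```bash
python3 -m creep '[[[0.8,0,1],[0,0,0]],[[0,0,0.5],[0,0,0]],[[0,0,0],[0,0,0]]]'
python3 -m creep '[[[0,0,0],[0,0,0]],[[0,0,0],[0,0,0]],[[0,0,0],[0,0,0]],[[0,0,0],[0,0,0]]]' 85
```

```text
clock: 19.7
eef_pos: [0.4907, -0.1312, 0.0474]
tool_rot: [0.673, 0.739, 0.001, -0.002]
ft_force: [-4.1, 10.3, 2.8]
grip_width: 0.0362
grasp_force: 61.1
clock: 20.2
eef_pos: [0.4915, -0.1339, 0.0469]
tool_rot: [0.674, 0.739, 0.0, 0.0]
ft_force: [-0.1, -0.4, -0.2]
grip_width: 0.0852
grasp_force: 0.0
```

```bash
python3 -m creep '[[[0,0,-30],[0,0,0]],[[0,0,-50],[0,0,0]],[[0,0,-45],[0,0,0]],[[50,10,0],[0,0,0]],[[50,15,0],[0,0,0]],[[45,20,0],[0,0,0]],[[32,20,0],[0,0,0]],[[0,0,0],[0,0,0]],[[0,0,0],[0,0,0]]]'
python3 - <<'E'
from h import *
o=bot.get_obs();print(o["eef_pos"])
ims=[]
for n in("top","side"):
    p=vision.camera(n);P,C=cloud(p)
    th=np.radians(5.2);ye=np.array([np.cos(th),np.sin(th)]);xe=np.array([ye[1],-ye[0]]);O=np.array([.4888,-.1285])
    a=(P[:,:2]-O)@xe;b=(P[:,:2]-O)@ye
    m=(np.abs(b)<.012)&(P[:,2]>.072)&(P[:,2]<.09)&(a>-.15)&(a<.12)
    print(n,m.sum(),"xe",a[m].min(),a[m].max(),"ye",np.median(b[m]),"ztop",np.percentile(P[m,2],90))
    k=(b>.03)&(b<.1)&(a<-.1)&(a>-.25)&(P[:,2]>.115)&(P[:,2]<.13);print("knob",k.sum(),P[k].mean(0) if k.any() else"")
    ims.append(p["image"])
cv2.imwrite("pics/d.png",np.vstack([cv2.resize(ims[0][140:250,270:440],(680,440),interpolation=3)[:300],cv2.resize(ims[1][220:320,220:390],(680,400),interpolation=3)[:300]]))
E
```

```text
clock: 21.32
eef_pos: [0.5391, 0.0484, 0.1714]
tool_rot: [0.674, 0.739, -0.001, -0.0]
ft_force: [-0.0, 0.9, -0.6]
grip_width: 0.0851
grasp_force: 0.0
[0.53912997 0.04837886 0.1714062 ]
top 643 xe -0.08235837541321424 0.11984583086013889 ye -7.382784928283423e-05 ztop 0.08130447656988188
knob 0 
side 570 xe -0.10632146748077662 0.10670735338259432 ye -0.0026098973014606498 ztop 0.08056305011862613
knob 39 [0.53774252 0.04696441 0.1224252 ]
```

View pics/d.png

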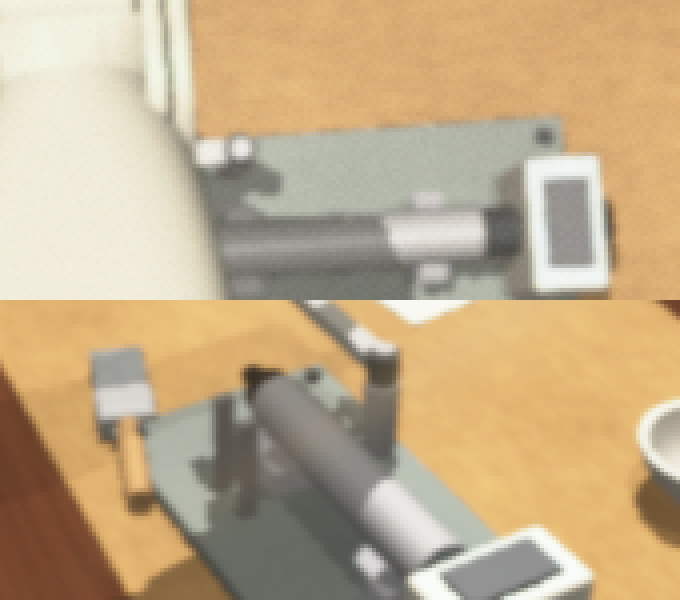

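Top and side views show the barrel lying in both saddles, with its rear end (485,235) against the dark sleeve and its nozzle away from the head. The bar is still aside. Grip the knob again.

```bash
python3 -m creep '[[[0,-1,30],[0,0,0]],[[0,0,30],[0,0,0]],[[0,0,14],[0,0,0]],[[0,0,0],[0,0,0]],[[0,0,0],[0,0,0]]]'
python3 -m creep '[[[0,0,0],[0,0,0]],[[0,0,0],[0,0,0]],[[0,0,0],[0,0,0]],[[0,0,0],[0,0,0]],[[0,0,0],[0,0,0]]]' 5
```

```text
clock: 22.05
eef_pos: [0.5395, 0.0485, 0.0989]
tool_rot: [0.674, 0.739, 0.001, 0.001]
ft_force: [0.3, 0.3, 0.4]
grip_width: 0.0849
grasp_force: 0.0
clock: 22.68
eef_pos: [0.5387, 0.0489, 0.0979]
tool_rot: [0.674, 0.739, 0.0, 0.0]
ft_force: [-0.2, 1.3, 1.3]
grip_width: 0.0178
grasp_force: 58.5
```

```bash
python3 -m creep '[[[0,0,-6],[0,0,0]],[[0,0,-6],[0,0,0]],[[0,0,-6],[0,0,0]],[[0,0,-5],[0,0,0]],[[0,0,0],[0,0,0]],[[0,0,0],[0,0,0]]]'
python3 -m creep '[[[-1.4,-16.9,0],[0,0,-0.157]],[[-1.4,-16.9,0],[0,0,-0.157]],[[-1.4,-16.9,0],[0,0,-0.157]],[[-1.4,-16.9,0],[0,0,-0.157]],[[-1.4,-16.9,0],[0,0,-0.157]],[[0,0,0],[0,0,0]]]'
```

```text
clock: 23.42
eef_pos: [0.5381, 0.048, 0.1204]
tool_rot: [0.674, 0.739, -0.001, 0.0]
ft_force: [1.7, -5.6, -9.8]
grip_width: 0.018
grasp_force: 58.8
clock: 24.18
eef_pos: [0.4664, 0.0088, 0.1214]
tool_rot: [0.34, 0.94, 0.0, 0.002]
ft_force: [6.1, -3.8, -10.7]
grip_width: 0.0178
grasp_force: 58.9
```

```bash
python3 -m creep '[[[-2.4,-16.9,0],[0,0,-0.157]],[[-1.8,-16.9,0],[0,0,-0.157]],[[-1.4,-16.9,0],[0,0,-0.157]],[[-1.4,-16.9,0],[0,0,-0.157]],[[0,0,0],[0,0,0]],[[0,0,0],[0,0,0]]]'
python3 - <<'E'
from h import *
rows([.4418,-.0683,.12],95.25,1)
E
```

```text
clock: 24.92
eef_pos: [0.4428, -0.0527, 0.121]
tool_rot: [0.033, 0.999, 0.0, 0.001]
ft_force: [4.2, -0.5, -9.4]
grip_width: 0.0182
grasp_force: 59.0
n 1 row [-0.1, -15.6, 0.9] [0.0005, 0.0011, -0.1581] total [-0.1, -15.6, 0.9]
```

```bash
python3 -m creep '[[[-0.7,-8,0],[0,0,-0.079]],[[-0.7,-8,0],[0,0,-0.079]],[[0,0,0],[0,0,0]],[[0,0,0],[0,0,0]]]'
python3 - <<'E'
from h import *
rows([.4418,-.0683,.12],95.25,1)
p=vision.camera("side");i=p["image"];cv2.imwrite("pics/e.png",cv2.resize(i[200:320,230:370],(700,600),interpolation=3))
E
```

```text
clock: 25.42
eef_pos: [0.4431, -0.0685, 0.1206]
tool_rot: [-0.046, 0.999, 0.0, -0.0]
ft_force: [3.1, 1.3, -10.0]
grip_width: 0.0182
grasp_force: 59.0
n 1 row [1.3, 0.3, 0.6] [0.0006, -0.0002, -0.0001] total [1.3, 0.3, 0.6]
```

View pics/e.png

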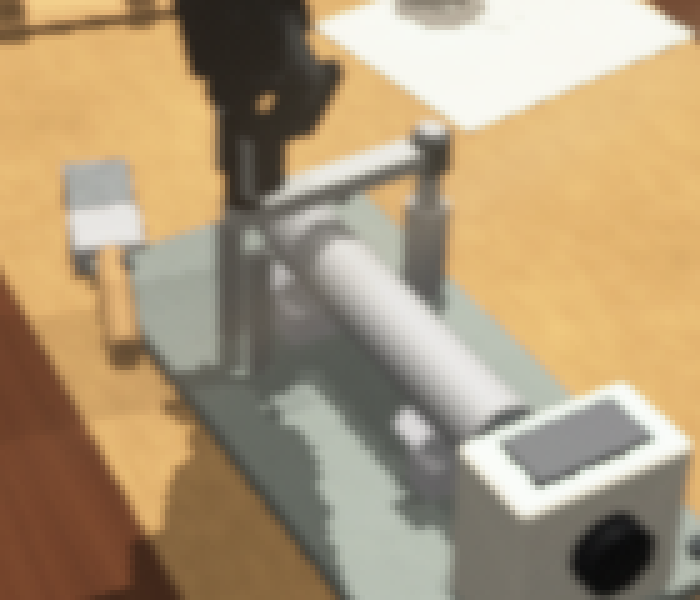

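The bar hangs over the barrel and above its fork at (245,215), and post and barrel are clear. Lower it in small steps.

```bash
python3 -m creep '[[[0,0,3],[0,0,0]],[[0,0,4],[0,0,0]],[[0,0,4],[0,0,0]],[[0,0,3],[0,0,0]],[[0,0,2],[0,0,0]],[[0,0,0],[0,0,0]]]'
python3 -m creep '[[[0,0,1],[0,0,0]],[[0,0,1],[0,0,0]],[[0,0,0],[0,0,0]]]'
python3 -m creep '[[[0,0,1],[0,0,0]],[[0,0,0],[0,0,0]]]'
```

```text
clock: 26.22
eef_pos: [0.443, -0.069, 0.1046]
tool_rot: [-0.046, 0.999, 0.0, -0.0]
ft_force: [1.5, 2.5, -8.0]
grip_width: 0.0184
grasp_force: 59.2
clock: 26.6
eef_pos: [0.443, -0.0691, 0.1027]
tool_rot: [-0.046, 0.999, 0.0, -0.0]
ft_force: [1.0, 2.6, -7.9]
grip_width: 0.0181
grasp_force: 59.3
clock: 26.85
eef_pos: [0.4429, -0.0691, 0.102]
tool_rot: [-0.046, 0.999, 0.0, -0.0]
ft_force: [-0.9, 3.1, -2.4]
grip_width: 0.0184
grasp_force: 59.8
```

```bash
python3 -m creep '[[[0,0,0.7],[0,0,0]],[[0,0,0],[0,0,0]]]'
```

```text
clock: 27.1
eef_pos: [0.4428, -0.0692, 0.1017]
tool_rot: [-0.046, 0.999, -0.0, -0.0]
ft_force: [-3.6, 2.7, 2.7]
grip_width: 0.0185
grasp_force: 60.5
```

```bash
python3 -m creep '[[[0,0,0],[0,0,0]],[[0,0,0],[0,0,0]],[[0,0,0],[0,0,0]],[[0,0,0],[0,0,0]]]' 85
python3 -m creep '[[[0,0,-30],[0,0,0]],[[0,0,-40],[0,0,0]],[[30,40,-20],[0,0,0]],[[30,50,0],[0,0,0]],[[30,50,0],[0,0,0]],[[0,50,0],[0,0,0]],[[0,0,0],[0,0,0]],[[0,0,0],[0,0,0]]]'
python3 - <<'E'
from h import *
ims=[]
for n in("top","side"):
    p=vision.camera(n);P,C=cloud(p)
    th=np.radians(5.2);ye=np.array([np.cos(th),np.sin(th)]);xe=np.array([ye[1],-ye[0]]);O=np.array([.4888,-.1285])
    a=(P[:,:2]-O)@xe;b=(P[:,:2]-O)@ye
    k=(abs(b+.045)<.025)&(abs(a+.065)<.03)&(P[:,2]>.116)&(P[:,2]<.14);print(n,"knob",k.sum(),a[k].mean(),b[k].mean(),np.median(P[k,2]),np.percentile(P[k,2],90))
    k=(abs(b+.0)<.012)&(abs(a+.065)<.005);print("bar top z",np.median(P[k,2]))
    ims.append(p["image"])
cv2.imwrite("pics/f.png",np.vstack([cv2.resize(ims[0][150:230,270:440],(680,320),interpolation=3)[:290],cv2.resize(ims[1][220:320,230:400],(680,400),interpolation=3)[:300]]))
E
```

```text
clock: 27.6
eef_pos: [0.4435, -0.0694, 0.1011]
tool_rot: [-0.046, 0.999, -0.0, 0.0]
ft_force: [0.4, -0.3, 0.6]
grip_width: 0.0853
grasp_force: 0.0
clock: 28.6
eef_pos: [0.336, 0.1115, 0.191]
tool_rot: [-0.047, 0.999, -0.0, 0.0]
ft_force: [-0.6, -0.5, 0.7]
grip_width: 0.085
grasp_force: 0.0
top knob 45 -0.06547785428342077 -0.04353478629912491 0.125603377500569 0.12885307707353788
bar top z 0.09097557920387567
side knob 53 -0.06156256195317076 -0.04471707075973821 0.12601134076921824 0.12800959040722457
bar top z 0.09104016392297562
```

View pics/f.png

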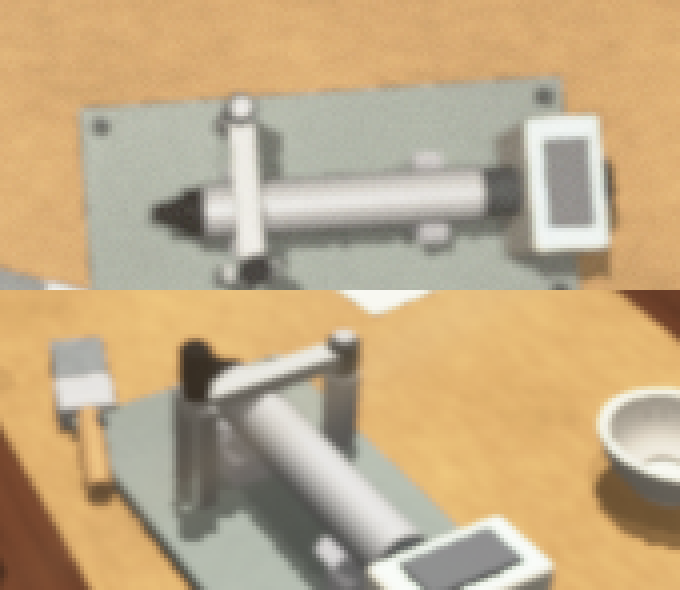

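The bar lies across the barrel in its fork (knob at (255,268) top view; bar top z = 0.091, i.e. about 1–2 mm of lift). One last check that the barrel did not spring back from the pad.

```bash
python3 - <<'E'
from h import *
p=vision.camera("top");g=cv2.cvtColor(p["image"],cv2.COLOR_BGR2GRAY).astype(np.float32)
th=np.radians(5.2);ye=np.array([np.cos(th),np.sin(th)]);xe=np.array([ye[1],-ye[0]]);O=np.array([.4888,-.1285])
s=np.arange(-.11,.135,.0025)
L=[]
for off in(-.006,-.003,0,.003):
    X=[np.r_[O+a*xe+off*ye,.079] for a in s]; uv=px(p,X).astype(np.float32)
    L.append(cv2.remap(g,uv[:,:1],uv[:,1:],cv2.INTER_LINEAR).ravel())
v=np.mean(L,0)
for a,b in zip(s,v):
    if a<-.075 or a>.08: print(f"{a*1000:.0f}:{b:.0f}",end=" ")
E
```

```text
-110:61 -108:62 -105:63 -102:63 -100:67 -97:95 -95:144 -92:191 -90:218 -87:224 -85:224 -82:223 -80:224 -77:222 80:221 83:221 85:221 88:220 90:218 93:206 95:176 98:136 100:105 103:98 105:99 108:98 110:99 113:98 115:99 118:101 120:111 123:135 125:175 128:215 130:237 133:239
```

```bash
python3 - <<'E'
from h import *
p=vision.camera("top");g0=cv2.cvtColor(cv2.imread("pics/top0.png"),cv2.COLOR_BGR2GRAY).astype(np.float32)
th=np.radians(5.2);ye=np.array([np.cos(th),np.sin(th)]);xe=np.array([ye[1],-ye[0]]);O=np.array([.4888,-.1285])
s=np.arange(.076,.13,.002)
for z in(.048,.062,.076):
    L=[]
    for off in(-.004,0,.004):
        uv=px(p,[np.r_[O+a*xe+off*ye,z] for a in s]).astype(np.float32)
        L.append(cv2.remap(g0,uv[:,:1],uv[:,1:],cv2.INTER_LINEAR).ravel())
    print(z,*[f"{a*1000:.0f}:{b:.0f}" for a,b in zip(s,np.mean(L,0))])
i=cv2.imread("pics/top0.png")[180:216,360:420]; j=p["image"][180:216,360:420]
cv2.imwrite("pics/g.png",np.vstack([cv2.resize(x,(500,300),interpolation=3) for x in(i,j)]))
E
```

```text
0.048 76:168 78:173 80:174 82:172 84:170 86:165 88:153 90:133 92:102 94:77 96:63 98:61 100:64 102:69 104:76 106:87 108:95 110:100 112:103 114:101 116:101 118:102 120:102 122:101 124:102 126:107 128:115 130:133
0.062 76:172 78:172 80:171 82:168 84:161 86:143 88:116 90:86 92:66 94:61 96:62 98:67 100:73 102:83 104:93 106:99 108:102 110:102 112:101 114:102 116:102 118:102 120:102 122:106 124:113 126:128 128:153 130:190
0.076 76:171 78:170 80:165 82:153 84:130 86:98 88:75 90:62 92:61 94:64 96:71 98:79 100:91 102:98 104:101 106:103 108:101 110:102 112:102 114:102 116:101 118:104 120:111 122:122 124:147 126:183 128:215 130:237
```

View pics/g.png

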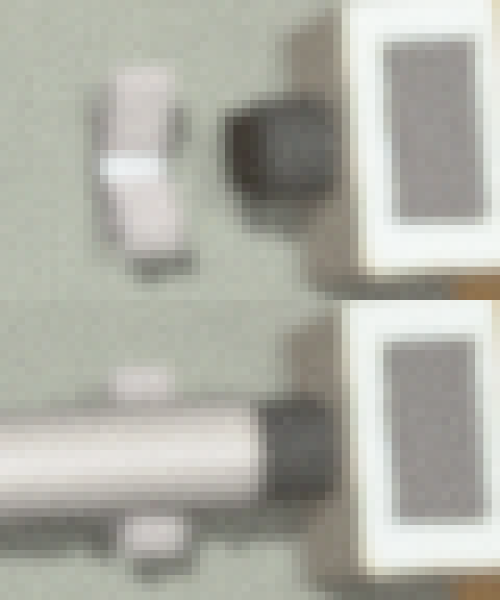

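Before loading, a black pad strip (228–262) stood in front of the sleeve. Now the barrel's rear edge (262) meets the sleeve directly, with no black gap. The free pad face was at about 91 mm and the barrel's rear is now at about 97 mm, so the pad is fully home.

```bash
python3 -c "
from workcell import workorder
print(workorder.job_done())"
```

```text
the job is handed in; nothing more can be done
None
```

The barrel lies in the cradle with its nozzle away from the drive head and the seat pad pressed home. The bar is clamped over it in its fork, the gripper is clear, and the job was handed in at about 29 s of the 70 s.

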